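Slide the oiled disc onto the drying deck with the push paddle

TASK

The top disc of the stack has just been oiled and must not be touched by the gripper or lifted: take the push paddle off its hook, and with its blade slide the top disc sideways off the stack until it lies wholly on the slatted drying deck beside it. Leave the other three discs stacked as they are, hang the paddle back on its hook, and disturb nothing else on the bench.

Things in the scene. Friction and masses are not known exactly. Their poses are not given: they have to be found in the camera images.
- station: Fixed wooden drying station, 222 x 104 mm, turned any way. Origin at bench level, z up; its +x axis points from the stack to the deck: the way to slide. A round pedestal (centre x = -55 mm, top at z = 20 mm) carries a stack of four discs. The deck's slats lie along x; its far end has a lip 6 mm proud at x = 112 to 117 mm.
- deck_center (a point): Centre of the drying deck's top face: x = +54 mm in the station, 51.5 mm over the bench, axes as the station's. The deck reaches 58 mm each way along x and is 108 mm wide; it lies 3 mm lower than the top disc's underside, 6 mm beside the stack's edge.
- stack_base (a point): Centre of the pedestal's top, under the stack (x = -55 mm in the station, 20 mm over the bench).
- disc_top: The top, freshly oiled disc of the stack: pale turned wood, 90 mm across, 11.5 mm thick, 50 g or so. Origin at the centre of its underside, 54.5 mm over the bench at the start; axis z is up. It is up to 3 mm off the pedestal's centre.
- disc_c: Third disc from below, same size, directly under the top one (its top face is 54.5 mm over the bench). Origin at the centre of its underside. Must stay.
- disc_b: Second disc from below, same size. Must stay.
- disc_a: Lowest disc, same size, on the pedestal. Must stay.
- paddle: Loose push paddle, upright, 0.14 kg, 188 mm tall. Origin: centre of the blade's lower edge, z up. Flat blue blade 70 mm wide (y), 8 thick (x), 30 high, alike on both sides; shank 12 x 12 mm; black collar 34 (x) x 44 (y) x 8 mm, underside at z = 110 mm; square wooden handle 24 x 24 mm, z = 118 to 188 mm, gripped from above on any two opposite sides.
- paddle_grip (a point): Middle of the paddle's wooden handle, on its axis, 158 mm above the blade's lower edge.
- hook_stand: Fixed hook stand, origin at bench level below the hanging place. Wooden base 85 x 90 mm; steel post 160 mm tall behind (front face x = +34 mm), from which two flat prongs (8 mm wide, 24 mm apart inside, top 155 mm over the bench) reach to its -x, with tips turned up 8 mm at x = -29 to -23 mm. The shank hangs between the prongs, the collar rests on them.
- hook_rest (a point): Where the paddle's origin is when it hangs: 45 mm over the stand's origin, axes as the stand's; the blade hangs parallel to the stand's y. To take it off, raise it by more than 8 mm (20 is plenty, 60 at most), then draw it to the stand's -x by 60 mm or more; hang it up the reverse way.
- oil_jar: Bystander: small jar with a dark lid, 60 mm across, 88 mm tall; origin under its centre.
- egg_cup: Bystander: brown turned egg cup, 48 mm across, 57 mm tall; origin under its centre.
- mallet: Bystander: carver's mallet standing on its head, 72 mm across, handle upward, 235 mm tall; origin under its centre.
- masking_tape: Bystander: roll of masking tape, 87 mm across, 24 mm high; origin under its centre.
- offcut: Bystander: grey weathered wood offcut, 38 x 83 x 23 mm; origin under its centre.

How it is judged:
On the way, in this order (a step that is already met when the one before it is completed fails the run):
1. the paddle is lifted off its hook and clear of it (horizontal distance between paddle and hook_rest above 0.06 m), for 0.2 s.
2. the paddle's blade pushes the top disc more than half way off the stack (x of disc_top in the frame of station above -0.005 m and contact force between paddle and disc_top above 0.02 N), for 0.02 s.
3. the top disc lies on the drying deck (x of disc_top in the frame of deck_center between -0.02 and 0.02 m and y of disc_top in the frame of deck_center between -0.02 and 0.02 m), for 0.2 s.
At the end, for the whole second after the job is handed in: The top disc lies flat and still on the deck, within 20 mm of the deck's centre each way; the other three discs are within 12 mm of where they were; the paddle hangs still and upright (0.1 rad) on the hook, its collar down on the prongs, within 15 mm of its hanging place (all of step 3 and z of disc_top in the frame of deck_center between -0.003 and 0.003 m and angle between disc_top's own z axis and vertical below 0.06 rad and linear speed of disc_top below 0.02 m/s and distance of each of disc_a, disc_b, disc_c from where it was at the start of the episode below 0.012 m and distance between paddle and hook_rest below 0.015 m and z of paddle in the frame of hook_rest below 0.004 m and angle between paddle's own z axis and vertical below 0.1 rad and linear speed of paddle below 0.03 m/s); the robot touches nothing.
It fails at once if the gripper or arm touches a disc (contact force between any of the fingers, the arm and disc_top above 0.3 N or contact force between any of the fingers, the arm and disc_c above 0.3 N).
It fails at once if the top disc is lifted by 15 mm or more (z of disc_top in the frame of station above 0.0695 m).
It fails at once if one of the other three discs is moved by more than 12 mm (distance of any of disc_a, disc_b, disc_c from where it was at the start of the episode above 0.012 m).
It fails at once if a bystander is moved by more than 20 mm (distance of any of oil_jar, egg_cup, mallet, masking_tape, offcut from where it was at the start of the episode above 0.02 m).
It also fails if it takes over 59 s, if anything falls off the work surface, if the arm or the gripper's body presses on something with over 40 N, if the wrist force passes 120 N, or if a joint passes its speed limit or range.

ROBOT

A 6-joint arm with a two-finger parallel gripper is mounted at the origin on a cart in front of the work surface, level with it; the furniture and walls round the work are solid. World frame = base frame: x ahead of the robot, y to its left, z up, the work surface at z = 0. Lengths are in m, angles in rad, forces in N, time in s.
With the tool pointing down it reaches from about 0.35 to 0.975 m from the base axis. Payload 4.9 kg.
Tool frame: the origin (TCP) lies on the centre line of the jaws, within the pads' length; the fingertips stand ctrl.tcp_to_tips ahead of it and the grasp point (between the pads) lies 3 mm ahead of it (ctrl.tcp_to_tips is the distance from the TCP to the fingertips, in m); z points along the fingers, y is the direction in which the jaws open and shut (so a half turn about z gives the same grasp; the last joint's range is limited). The gripper opens to 85 mm and grips with 20 to 120 N. Pads are 22 mm wide; open, the fingers measure 114 mm over their backs; the gripper's body (76 mm by 85 mm) begins 54 mm behind the grasp point. The pads swing forward as they close: fully open they stand 13 mm farther back than shut.
Start: joints at [-1.445, 0.053, 1.613, -0, 1.476, -0.119], TCP at [0.151, -0.606, 0.253] pointing down, gripper open.
Joint ranges: [-3.01, 3.01], [-1.01, 2.22], [0.06, 2.58], [-1.02, 4.17], [0.09, 2.62], [-3.14, 3.14]. Speed limits (rad/s): [2.57, 2.57, 3.14, 3.14, 3.14, 3.14].

INTERFACE

Orientations are given as a rotation vector (axis times angle).
In Python, from station import ctrl, vision gives the robot as it stands.
- The arm moves only by the tool jog_arm, never from a script. Its argument "deltas" is a list of rows, each a list of 7 numbers: the turn, a rotation vector about the tool's x, y, z in rad, then the shift along the tool's x, y, z in cm, then the opening, from 0 (shut) to 1 (fully open). A call has 1 to 12 rows; each row shifts and turns the commanded pose from where the row before left it, along the tool's axes as they then stand; what a row does not reach is not made up. A row lasts 1/12 s, in which the tool goes at most 41.7 mm and 7.16 degrees, less where a joint would pass 70% of its speed; a pose out of reach is approached as far as the arm can. A call with a gripper value outside its range is refused whole. The fingers move at their own pace and stop on an object; "grip_force" is the grip in N (left out, the last holds). Time passes only in rows, so rows that do not move let the fingers close. It gives the time, the measured TCP pose, the force and the opening at its end, in the units of the state.
- ctrl.get_obs(): the state, without advancing time (a new reading comes with each control period).
- vision.get_image(name): name is "side" or "top"; returns (picture, depth): 480x640x3 uint8, red, green, blue; 480x640 float32, m along the optical axis (not along the pixel's ray), 0 where there is no reading.
- vision.calibration(name): a dict with "fx", "fy", "cx", "cy" (pixels), "rvec" (rotation vector, rad) and "tvec" (3), from world to camera coordinates, as OpenCV has them. Camera axes: x right, y down, z forward; pixel columns grow to the right and rows downward; lengths in m; the calibration is good to about 2 mm. A picture is of the moment at which its call begins. calibration takes no time and is no camera call.
- ctrl.finish_job(): hands the job in, once; it reports no verdict.
The state is a dict: "t": time; "q": joint angles; "dq": joint speeds; "effort": joint torques, N m; "tool_pos": TCP position; "tool_rot": TCP orientation; "contact_force": force on the tool from outside, world axes, zero at the start; "wrist_torque": the same for the moment, N m; "opening": finger opening in m.
Only numpy, scipy, OpenCV 4.12 (cv2) and the standard library are available. Lean on these libraries where they do the work, as an engineer would, in place of code of your own. Each camera call takes 0.05 s, during which the arm holds its last target. There are 200 camera calls.

## Working session

There is one attempt and no reset: what is moved stays moved. The work goes in short steps, Python scripts to look and compute and a tool call to move; the robot and the scene stay as the last step left them, time stands still between calls to the robot, and variables do not carry over. Pictures are saved under pics/ and viewed, about 8 in all and at most 12, crops included, and the job is handed in when it is done.

Besides the shell and the picture viewer there is one more tool, called after "Call:" in YAML: its name, and indented under it one key for each argument. jog_arm: Moves the arm, as the interface text tells. Its arguments: {"type":"object","properties":{"deltas":{"type":"array"},"grip_force":{"type":"number"}},"required":["deltas"]}

```bash
ls; mkdir -p pics
cat > h.py <<'E'
import numpy as np, cv2
from station import ctrl, vision
def grab(n):
    im,d=vision.get_image(n); c=vision.calibration(n)
    K=np.array([[c['fx'],0,c['cx']],[0,c['fy'],c['cy']],[0,0,1]]); R=cv2.Rodrigues(np.array(c['rvec'],float))[0]; t=np.array(c['tvec'],float).ravel()
    return im,d,K,R,t
def cloud(d,K,R,t):
    v,u=np.mgrid[0:d.shape[0],0:d.shape[1]]
    p=np.stack([(u-K[0,2])/K[0,0]*d,(v-K[1,2])/K[1,1]*d,d],-1)
    return (p-t)@R   # world
def ray(uv,z,K,R,t):
    r=np.linalg.inv(K)@np.array([uv[0],uv[1],1.]); r=R.T@r; o=-R.T@t
    return o+r*(z-o[2])/r[2]
def save(name,im): cv2.imwrite('pics/'+name,cv2.cvtColor(im,cv2.COLOR_RGB2BGR))
E
python3 - <<'E'
from h import *
for n in('top','side'):
    im,d,K,R,t=grab(n); save(n+'1.png',im); np.savez(n+'1.npz',im=im,d=d,K=K,R=R,t=t)
    print(n,-R.T@t,R[2],K[0,0])
o=ctrl.get_obs();print(o['tool_pos'],o['tool_rot'],o['t'],ctrl.tcp_to_tips)
E
```

```text
pics
top [ 0.37821425 -0.16751529  0.99045068] [ 0.2129855  -0.01548562 -0.97693264] 458.35181481476366
side [0.30415015 0.68373922 0.59415237] [ 0.2469343  -0.8581854  -0.45004585] 538.6297521443818
[ 0.15140005 -0.60583565  0.25216794] [-3.11620439e+00 -3.83319434e-01  6.88004647e-06] 0.1 0.022
```

View pics/top1.png

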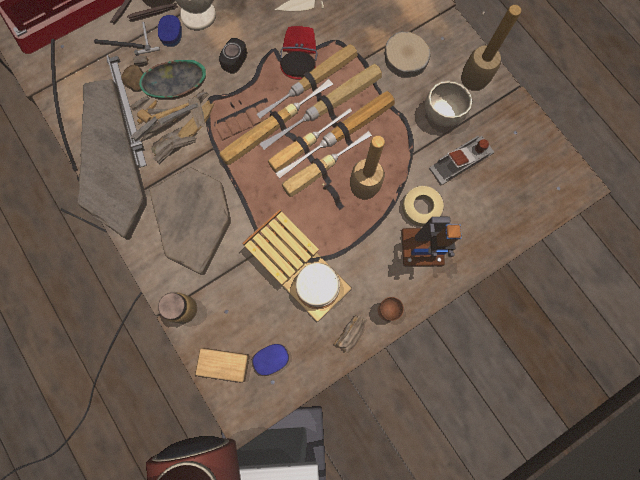

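View pics/side1.png

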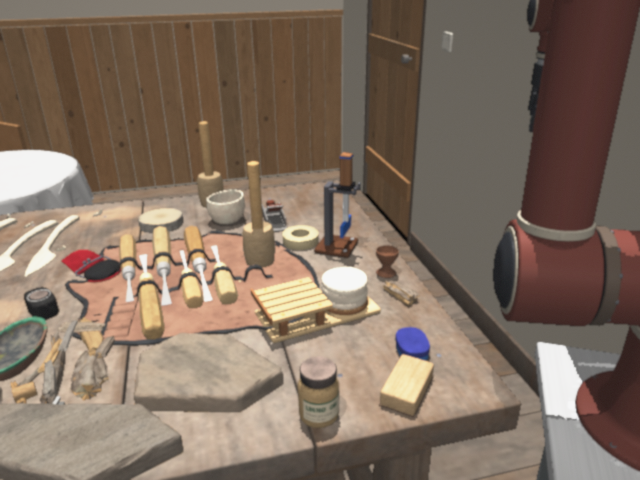

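Top view: disc at (318,285), deck at (281,247), hook stand at (430,245) with the paddle handle near (450,235). Side view: paddle at (346,170–235), post at (330,215). Next I'll measure with the depth images.

Run:
```python
from h import *
P={}
for n in('top','side'):
    f=np.load(n+'1.npz'); P[n]=(f['im'],cloud(f['d'],f['K'],f['R'],f['t']),f['d'])
im,p,d=P['top']
def ctr(m): 
    q=p[m]; return q
# disc
v,u=np.mgrid[0:480,0:640]
m=(abs(u-318)<40)&(abs(v-285)<40)&(abs(p[...,2]-.066)<.005)&(im.min(-1)>150)
q=p[m];c,r=cv2.minEnclosingCircle(q[:,:2].astype(np.float32));print('disc',c,r,q[:,2].mean(),len(q))
m=(abs(u-281)<45)&(abs(v-247)<45)&(abs(p[...,2]-.0515)<.005)
q=p[m];print('deck',cv2.minAreaRect(q[:,:2].astype(np.float32)),q[:,2].mean(),len(q))
rg=(abs(u-430)<45)&(abs(v-245)<45)
for n,lo,hi in(('handletop',.224,.245),('collar/prongs',.148,.172),('base',.008,.03)):
    m=rg&(p[...,2]>lo)&(p[...,2]<hi);q=p[m]; print(n,len(q),q.mean(0),cv2.minAreaRect(q[:,:2].astype(np.float32)),u[m].mean(),v[m].mean())
im2,p2,d2=P['side']
v2,u2=np.mgrid[0:480,0:640]
rg=(abs(u2-340)<30)&(v2>140)&(v2<265)&(p2[...,0]<1.2)
for n,lo,hi in(('handle',.17,.24),('collar',.145,.17),('blade',.045,.075),('base',.005,.03)):
    m=rg&(p2[...,2]>lo)&(p2[...,2]<hi);q=p2[m]
    if len(q): print('side',n,len(q),np.median(q,0),cv2.minAreaRect(q[:,:2].astype(np.float32)))
b=im2.astype(int);m=rg&(b[...,2]>b[...,0]+50);q=p2[m];print('blue',len(q),np.median(q,0),cv2.minAreaRect(q[:,:2].astype(np.float32)))
A=cv2.resize(im[200:290,380:480],None,fx=4,fy=4,interpolation=cv2.INTER_CUBIC)
B=cv2.resize(im2[140:270,300:400],None,fx=4,fy=4,interpolation=cv2.INTER_CUBIC)
out=np.zeros((520,800,3),np.uint8);out[:360,:400]=A;out[:,400:]=B;save('crop1.png',out)
# base positions of other obstacles
for n,a in dict(mallet=(367,180),tape=(424,205),egg=(391,309),jar=(172,305)).items(): print(n,p[a[1],a[0]])
```

```text
disc (0.5035690069198608, -0.17861859500408173) 0.043298348784446716 0.06553993191717294 1370
deck ((0.5759477615356445, -0.11762641370296478), (0.1526070535182953, 0.1082712709903717), 40.55794906616211) 0.05099102250219419 2430
handletop 211 [ 0.55575796 -0.41414724  0.23176665] ((0.5559390783309937, -0.41517189145088196), (0.025328056886792183, 0.023006848990917206), 86.36499786376953) 453.0331753554502 231.51184834123222
collar/prongs 486 [ 0.56553086 -0.41039368  0.15958598] ((0.5651018619537354, -0.41450226306915283), (0.04362476244568825, 0.07582123577594757), 87.66284942626953) 439.01851851851853 236.1255144032922
base 1485 [ 0.60370851 -0.40836195  0.01563415] ((0.6095631122589111, -0.4012678265571594), (0.12543459236621857, 0.1460644155740738), 85.48832702636719) 418.7070707070707 234.76094276094275
side handle 406 [ 0.55488306 -0.40693404  0.20611506] ((0.5566717386245728, -0.41447386145591736), (0.02541808784008026, 0.027471724897623062), 1.8646773099899292)
side collar 369 [ 0.56336999 -0.40221335  0.15908934] ((0.5660746693611145, -0.4159679710865021), (0.04676233232021332, 0.07619781047105789), 86.97055053710938)
side blade 235 [ 0.58925208 -0.40419476  0.06103424] ((0.5788882374763489, -0.41757383942604065), (0.07553161680698395, 0.0542353019118309), 86.24075317382812)
side base 1024 [ 0.58561555 -0.41409875  0.01426564] ((0.615821361541748, -0.5940560102462769), (0.1493598371744156, 0.5346866250038147), 16.47445297241211)
blue 80 [ 0.55497781 -0.39193053  0.06757947] ((0.5554302930831909, -0.4128861129283905), (0.06661579012870789, 0.006895808503031731), 86.13623046875)
mallet [ 0.70859623 -0.29504025  0.09145327]
tape [ 0.67560499 -0.431941   -0.00132133]
egg [ 0.44473666 -0.32939457  0.03423052]
jar [0.47430398 0.10779022 0.08670727]
```

View pics/crop1.png

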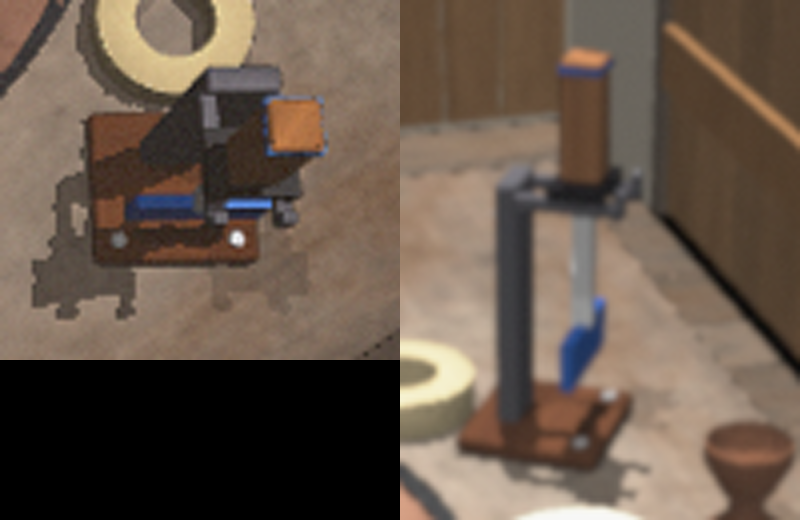

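Both views agree: the paddle axis is at about (0.556, −0.4145) and the stand's yaw is about −3.8°. The station's +x points at 40.6°, the disc is at (0.5036, −0.1786) and the deck centre is near (0.5865, −0.1075). In the crop, the post stands behind the paddle (top at about (245,75)) and the prong tips point toward the robot. I'll go above the handle.

Call:
jog_arm:
  deltas:
    - [0, 0, 0.104, 0, 0, -1.1, 1]
    - [0, 0, 0.104, 0, 0, -1.1, 1]
    - [0, 0, 0.103, 0, 0, -1.1, 1]

```text
t: 0.35
tool_pos: [0.1514, -0.6059, 0.2856]
tool_rot: [-3.138, 0.112, 0.001]
contact_force: [-0.2, -0.3, 0.1]
opening: 0.0849
```

Call:
jog_arm:
  deltas:
    - [0, 0, 0, 3.26, -1.81, 0, 1]
    - [0, 0, 0, 3.26, -1.81, 0, 1]
    - [0, 0, 0, 3.26, -1.81, 0, 1]
    - [0, 0, 0, 3.26, -1.81, 0, 1]
    - [0, 0, 0, 3.26, -1.81, 0, 1]
    - [0, 0, 0, 3.26, -1.81, 0, 1]
    - [0, 0, 0, 3.26, -1.81, 0, 1]
    - [0, 0, 0, 3.26, -1.81, 0, 1]
    - [0, 0, 0, 3.26, -1.81, 0, 1]
    - [0, 0, 0, 3.26, -1.81, 0, 1]
    - [0, 0, 0, 3.26, -1.81, 0, 1]
    - [0, 0, 0, 3.26, -1.81, 0, 1]

```text
t: 1.35
tool_pos: [0.5576, -0.4142, 0.2856]
tool_rot: [-3.139, 0.104, 0.001]
contact_force: [0.6, 0.0, -0.4]
opening: 0.0858
```

Call:
jog_arm:
  deltas:
    - [0, 0, 0, 0, 0, 0, 1]
    - [0, 0, 0, 0, 0, 0, 1]
    - [0, 0, 0, 0, 0, 0, 1]

```text
t: 1.6
tool_pos: [0.5559, -0.4154, 0.2855]
tool_rot: [-3.139, 0.103, 0.002]
contact_force: [-0.1, 0.2, 0.4]
opening: 0.0858
```

Call:
jog_arm:
  deltas:
    - [0, 0, 0, 0, -0.05, 2, 1]
    - [0, 0, 0, 0, 0, 2, 1]
    - [0, 0, 0, 0, 0, 2, 1]
    - [0, 0, 0, 0, 0, 1.9, 1]
    - [0, 0, 0, 0, 0, 0, 1]
    - [0, 0, 0, 0, 0, 0, 1]

```text
t: 2.1
tool_pos: [0.5545, -0.4153, 0.2059]
tool_rot: [-3.138, 0.107, 0.004]
contact_force: [0.5, -0.2, 0.8]
opening: 0.0856
```

Call:
jog_arm:
  deltas:
    - [0, 0, 0, 0, 0, 0, 0]
    - [0, 0, 0, 0, 0, 0, 0]
    - [0, 0, 0, 0, 0, 0, 0]
    - [0, 0, 0, 0, 0, 0, 0]
    - [0, 0, 0, 0, 0, 0, 0]
    - [0, 0, 0, 0, 0, 0, 0]
    - [0, 0, 0, 0, 0, 0, 0]
    - [0, 0, 0, 0, 0, 0, 0]
    - [0, 0, 0, 0, 0, 0, 0]
    - [0, 0, 0, 0, 0, 0, 0]
  grip_force: 50

```text
t: 2.93
tool_pos: [0.5565, -0.4154, 0.2083]
tool_rot: [3.139, -0.104, 0.002]
contact_force: [-0.5, -1.1, 5.3]
opening: 0.0231
```

Call:
jog_arm:
  deltas:
    - [0, 0, 0, 0, 0, -0.4, 0]
    - [0, 0, 0, 0, 0, -0.5, 0]
    - [0, 0, 0, 0, 0, -0.5, 0]
    - [0, 0, 0, 0, 0, -0.5, 0]
    - [0, 0, 0, 0, 0, -0.6, 0]
    - [0, 0, 0, 0, 0, 0, 0]
    - [0, 0, 0, 0, 0, 0, 0]

```text
t: 3.52
tool_pos: [0.5565, -0.4152, 0.2331]
tool_rot: [3.139, -0.104, 0.001]
contact_force: [-0.0, -0.3, -1.6]
opening: 0.0231
```

Run:
```python
from h import *
im,d,K,R,t=grab('side')
save('s2.png',cv2.resize(im[100:280,250:450],None,fx=3,fy=3,interpolation=cv2.INTER_CUBIC))
p=cloud(d,K,R,t);b=im.astype(int);v,u=np.mgrid[0:480,0:640]
m=(abs(u-340)<30)&(v>140)&(v<265)&(b[...,2]>b[...,0]+50)&(p[...,2]<.12);q=p[m];print(len(q),q.min(0),q.max(0))
o=ctrl.get_obs();print(o['tool_pos'],o['contact_force'],o['opening'])
```

```text
87 [ 0.55158881 -0.44261973  0.07499162] [ 0.56089033 -0.37950803  0.10401932]
[ 0.55625462 -0.41503014  0.23250108] [ 0.66628285 -0.03731188 -1.54679337] 0.023255857353542096
```

View pics/s2.png

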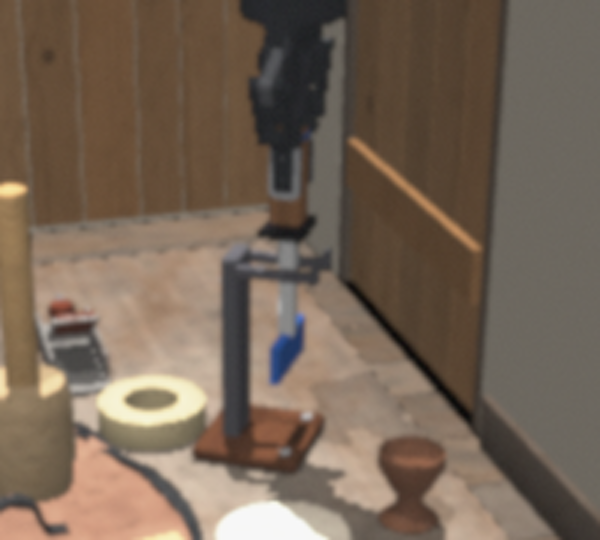

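The side crop shows the paddle lifted upright between the prongs, collar clear (at about (287,228) versus the prongs at (290,265)). I'll draw it off, raise it and carry it over behind the stack.

Call:
jog_arm:
  deltas:
    - [0, 0, 0, -1, 0, 0, 0]
    - [0, 0, 0, -1.5, 0, 0, 0]
    - [0, 0, 0, -1.5, 0, 0, 0]
    - [0, 0, 0, -1.5, 0, 0, 0]
    - [0, 0, 0, -1.5, 0, 0, 0]
    - [0, 0, 0, -1.5, 0, 0, 0]
    - [0, 0, 0, -1.5, 0, 0, 0]
    - [0, 0, 0, 0, 0, -1, 0]
    - [0, 0, 0, 0, 0, -1.5, 0]
    - [0, 0, 0, 0, 0, -1.5, 0]
    - [0, 0, 0, 0, 0, 0, 0]
    - [0, 0, 0, 0, 0, 0, 0]

```text
t: 4.57
tool_pos: [0.4577, -0.4092, 0.2754]
tool_rot: [3.136, -0.103, 0.006]
contact_force: [0.1, 0.0, -1.8]
opening: 0.0239
```

Call:
jog_arm:
  deltas:
    - [0, 0, 0, -0.15, -1.8, 0, 0]
    - [0, 0, 0, -0.15, -2.4, 0, 0]
    - [0, 0, 0, -0.15, -2.4, 0, 0]
    - [0, 0, 0, -0.15, -2.4, 0, 0]
    - [0, 0, 0, -0.15, -2.4, 0, 0]
    - [0, 0, 0, -0.15, -2.4, 0, 0]
    - [0, 0, 0, -0.15, -2.4, 0, 0]
    - [0, 0, 0, -0.15, -2.4, 0, 0]
    - [0, 0, 0, 0, 0, 0, 0]

```text
t: 5.32
tool_pos: [0.457, -0.2184, 0.2718]
tool_rot: [-3.138, 0.098, 0.001]
contact_force: [0.8, 0.3, -2.5]
opening: 0.0235
```

Call:
jog_arm:
  deltas:
    - [0, 0, -0.075, 0, 0, 0, 0]
    - [0, 0, -0.1, 0, 0, 0, 0]
    - [0, 0, -0.1, 0, 0, 0, 0]
    - [0, 0, -0.1, 0, 0, 0, 0]
    - [0, 0, -0.1, 0, 0, 0, 0]
    - [0, 0, -0.1, 0, 0, 0, 0]
    - [0, 0, -0.1, 0, 0, 0, 0]
    - [0, 0, -0.1, 0, 0, 0, 0]
    - [0, 0, 0, 0, 0, 0, 0]
    - [0, 0, 0, 0, 0, 0, 0]
    - [0, 0, 0, 0, 0, 0, 0]
    - [0, 0, 0, 0, 0, 0, 0]

```text
t: 6.32
tool_pos: [0.4568, -0.2221, 0.2722]
tool_rot: [-2.947, -1.088, 0.0]
contact_force: [0.2, 1.1, -2.0]
opening: 0.0237
```

Run:
```python
from h import *
f=np.load('side1.npz');p=cloud(f['d'],f['K'],f['R'],f['t']);b=f['im'].astype(int);v,u=np.mgrid[0:480,0:640]
m=(abs(u-340)<30)&(v>140)&(v<265)&(b[...,2]>b[...,0]+50)&(p[...,2]<.12);q=p[m];print('hanging',len(q),q.min(0),q.max(0))
o=ctrl.get_obs();print(o['tool_pos'],o['tool_rot'])
for n in('side','top'):
    im,d,K,R,t=grab(n);p=cloud(d,K,R,t);b=im.astype(int)
    save(n+'3.png',cv2.resize(im[180:360,220:440] if n=='side' else im[200:360,230:450],None,fx=3,fy=3,interpolation=cv2.INTER_CUBIC))
    m=(b[...,2]>b[...,0]+50)&(p[...,2]>.04)&(p[...,2]<.2)&(np.hypot(p[...,0]-.455,p[...,1]+.22)<.06);q=p[m]
    if len(q): print(n,len(q),q.min(0),q.max(0),cv2.minAreaRect(q[:,:2].astype(np.float32)))
```

```text
hanging 80 [ 0.55233334 -0.44611158  0.04953971] [ 0.56012634 -0.37955756  0.08005311]
[ 0.45680492 -0.22209116  0.27219906] [-2.94698519e+00 -1.08813944e+00  2.60254426e-04]
side 276 [ 0.43387557 -0.24920127  0.11277844] [ 0.48052956 -0.19198116  0.14946041] ((0.4581582844257355, -0.21957938373088837), (0.008587037213146687, 0.07180285453796387), 40.087547302246094)
```

View pics/side3.png

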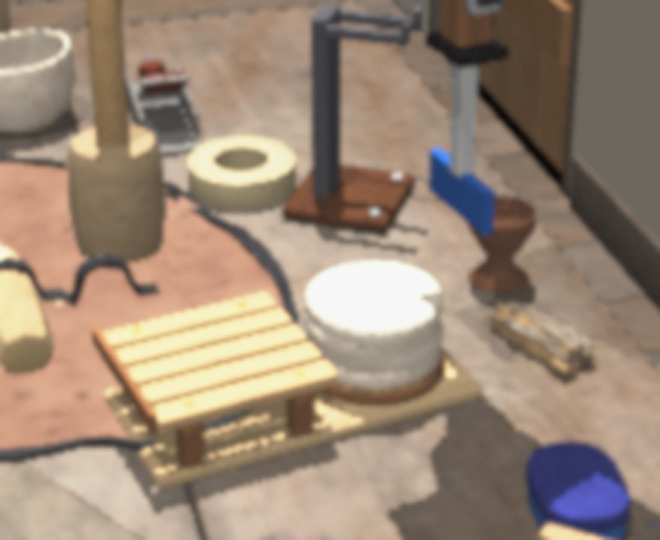

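Blade is upright, square to the slide direction and behind the stack: the side crop shows it at (462,190), with the stack at (372,320). Hanging and lifted heights both put the TCP 163 mm above the blade edge. I'll descend to 58 mm blade height.

Call:
jog_arm:
  deltas:
    - [0, 0, 0, 0, -0.25, 1, 0]
    - [0, 0, 0, 0, 0, 1.5, 0]
    - [0, 0, 0, 0, 0, 1.5, 0]
    - [0, 0, 0, 0, 0, 1.1, 0]
    - [0, 0, 0, 0, 0, 0, 0]
    - [0, 0, 0, 0, 0, 0, 0]
    - [0, 0, 0, 0, 0, 0, 0]

```text
t: 7.0
tool_pos: [0.4554, -0.2203, 0.2219]
tool_rot: [2.946, 1.09, 0.001]
contact_force: [0.3, -0.2, -0.7]
opening: 0.0236
```

Call:
jog_arm:
  deltas:
    - [0, 0, 0, 0.4, 0, 0, 0]
    - [0, 0, 0, 0.4, 0, 0, 0]
    - [0, 0, 0, 0.3, 0, 0, 0]
    - [0, 0, 0, 0, 0, 0, 0]
    - [0, 0, 0, 0, 0, 0, 0]

```text
t: 7.42
tool_pos: [0.4638, -0.2128, 0.2216]
tool_rot: [2.946, 1.091, 0.0]
contact_force: [0.1, -0.5, -3.0]
opening: 0.0232
```

Run:
```python
from h import *
im,d,K,R,t=grab('side');p=cloud(d,K,R,t);b=im.astype(int)
o=ctrl.get_obs();print(o['tool_pos'],o['tool_rot'])
save('side4.png',cv2.resize(im[230:330,290:420],None,fx=5,fy=5,interpolation=cv2.INTER_CUBIC))
m=(b[...,2]>b[...,0]+50)&(p[...,2]>.03)&(p[...,2]<.2)&(np.hypot(p[...,0]-.465,p[...,1]+.21)<.07);q=p[m]
print(len(q),np.percentile(q,[1,50,99],axis=0))
f=np.load('side1.npz');p=cloud(f['d'],f['K'],f['R'],f['t']);c=p[278:288,335:355];print('disc top z side',np.median(c[...,2]))
```

```text
[ 0.46364258 -0.21286755  0.22149185] [2.94594744e+00 1.09059274e+00 1.30140651e-04]
258 [[ 0.44059156 -0.23602345  0.06381495]
 [ 0.46073874 -0.20386304  0.07865141]
 [ 0.48684429 -0.18484175  0.09167645]]
disc top z side 0.06831539741662307
```

View pics/side4.png

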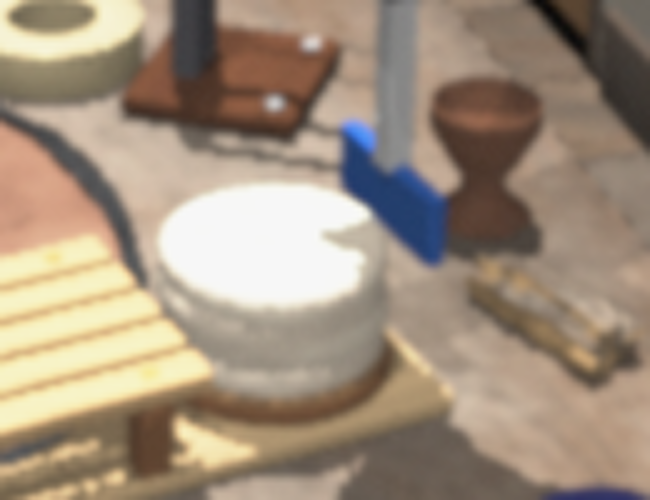

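The blade is about 4 mm behind the disc rim (crop: blade (395,190), disc (270,240)) and slightly above the disc's lower half. I'll lower it 1 mm and push.

Call:
jog_arm:
  deltas:
    - [0, 0, 0, 0.2, 0, 0.1, 0]
    - [0, 0, 0, 0.5, 0, 0, 0]
    - [0, 0, 0, 0.5, 0, 0, 0]
    - [0, 0, 0, 0.5, 0, 0, 0]
    - [0, 0, 0, 0.5, 0, 0, 0]
    - [0, 0, 0, 0.5, 0, 0, 0]
    - [0, 0, 0, 0.5, 0, 0, 0]
    - [0, 0, 0, 0.5, 0, 0, 0]
    - [0, 0, 0, 0.5, 0, 0, 0]
    - [0, 0, 0, 0.5, 0, 0, 0]
    - [0, 0, 0, 0.5, 0, 0, 0]
    - [0, 0, 0, 0.5, 0, 0, 0]

```text
t: 8.47
tool_pos: [0.5071, -0.1755, 0.2204]
tool_rot: [2.946, 1.09, -0.0]
contact_force: [0.2, 0.0, -1.6]
opening: 0.0236
```

Run:
```python
from h import *
im,d,K,R,t=grab('side');o=ctrl.get_obs();print(o['tool_pos'],o['tool_rot'],o['contact_force'])
save('side5.png',cv2.resize(im[230:340,240:400],None,fx=4,fy=4,interpolation=cv2.INTER_CUBIC))
```

```text
[ 0.50766724 -0.17503049  0.22039018] [-2.94582789e+00 -1.09091517e+00 -1.39315114e-03] [-0.0648703   0.31940757 -2.0035563 ]
```

View pics/side5.png

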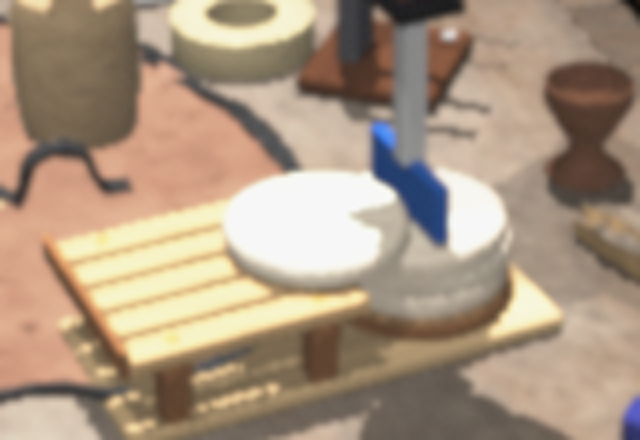

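The disc is bridging onto the deck in front of the blade (disc (310,225), blade (410,185)), and the stack below is undisturbed. I'll push the remaining 54 mm.

Call:
jog_arm:
  deltas:
    - [0, 0, 0, 0.5, 0, 0, 0]
    - [0, 0, 0, 0.5, 0, 0, 0]
    - [0, 0, 0, 0.5, 0, 0, 0]
    - [0, 0, 0, 0.5, 0, 0, 0]
    - [0, 0, 0, 0.5, 0, 0, 0]
    - [0, 0, 0, 0.5, 0, 0, 0]
    - [0, 0, 0, 0.5, 0, 0, 0]
    - [0, 0, 0, 0.5, 0, 0, 0]
    - [0, 0, 0, 0.5, 0, 0, 0]
    - [0, 0, 0, 0.5, 0, 0, 0]
    - [0, 0, 0, 0.4, 0, 0, 0]
    - [0, 0, 0, 0, 0, 0, 0]

```text
t: 9.52
tool_pos: [0.5484, -0.1401, 0.2204]
tool_rot: [-2.946, -1.091, -0.001]
contact_force: [-0.8, 0.8, -1.6]
opening: 0.0234
```

```bash
cat > disc.py <<'E'
from h import *
im,d,K,R,t=grab('side');o=ctrl.get_obs();print(o['tool_pos'],o['contact_force'])
u=np.array([.7597,.6503]);n=np.array([-.6503,.7597])
p=cloud(d,K,R,t)
# whitish top pixels at disc-top height, side view
m=(im.min(-1)>150)&(abs(p[...,2]-.0653)<.0045)&(np.hypot(p[...,0]-.5865,p[...,1]+.1075)<.09)
q=p[m];c,r=cv2.minEnclosingCircle(q[:,:2].astype(np.float32));dd=np.array(c)-[.5865,-.1075]
print(len(q),c,r,'z',q[:,2].mean(),'deck x,y',dd@u,dd@n)
import sys
save(sys.argv[1],cv2.resize(im[230:340,240:400],None,fx=4,fy=4,interpolation=cv2.INTER_CUBIC))
E
python3 disc.py side6.png
```

```text
[ 0.5480733  -0.14038484  0.22034139] [ 0.29914373  0.56868435 -2.04421787]
963 (0.5952719449996948, -0.10716046392917633) 0.05046023428440094 z 0.0650059780426557 deck x,y 0.006884846923124774 -0.0054464502802967895
```

View pics/side6.png

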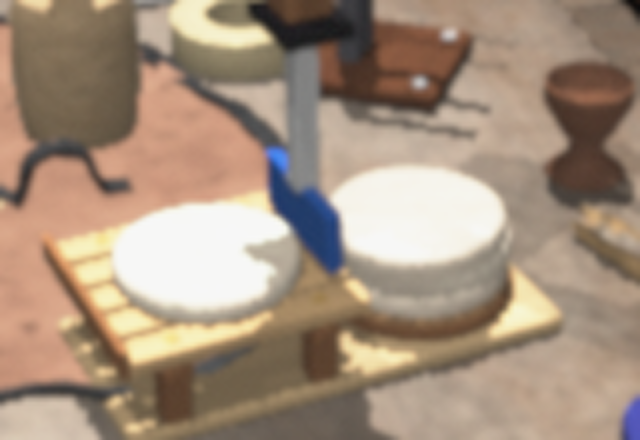

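The disc is lying on the deck, about central (crop: disc (205,260), fully on the slats; the three others still stacked at (420,240)). I'll back off, raise and return to the hook.

Call:
jog_arm:
  deltas:
    - [0, 0, 0, -0.5, 0, 0, 0]
    - [0, 0, 0, -0.5, 0, 0, 0]
    - [0, 0, 0, -0.5, 0, 0, 0]
    - [0, 0, 0, 0, 0, -1, 0]
    - [0, 0, 0, 0, 0, -1.5, 0]
    - [0, 0, 0, 0, 0, -1.5, 0]
    - [0, 0, 0, 0, 0, -1.5, 0]
    - [0, 0, 0, 0, 0, 0, 0]
    - [0, 0, 0, 0, 0, 0, 0]

```text
t: 10.32
tool_pos: [0.5368, -0.1509, 0.277]
tool_rot: [2.945, 1.089, 0.004]
contact_force: [-0.4, 0.8, -1.2]
opening: 0.0234
```

Call:
jog_arm:
  deltas:
    - [0, 0, 0.075, 0, 0, 0, 0]
    - [0, 0, 0.1, 0, 0, 0, 0]
    - [0, 0, 0.1, 0, 0, 0, 0]
    - [0, 0, 0.1, 0, 0, 0, 0]
    - [0, 0, 0.1, 0, 0, 0, 0]
    - [0, 0, 0.1, 0, 0, 0, 0]
    - [0, 0, 0.1, 0, 0, 0, 0]
    - [0, 0, 0.1, 0, 0, 0, 0]
    - [0, 0, 0, 0, 0, 0, 0]

```text
t: 11.07
tool_pos: [0.5357, -0.1503, 0.2738]
tool_rot: [-3.139, 0.107, 0.004]
contact_force: [-0.6, 0.4, -1.5]
opening: 0.0237
```

Call:
jog_arm:
  deltas:
    - [0, 0, 0, -0.52, 2.2, 0, 0]
    - [0, 0, 0, -0.52, 2.2, 0, 0]
    - [0, 0, 0, -0.52, 2.2, 0, 0]
    - [0, 0, 0, -0.52, 2.2, 0, 0]
    - [0, 0, 0, -0.52, 2.2, 0, 0]
    - [0, 0, 0, -0.52, 2.2, 0, 0]
    - [0, 0, 0, -0.52, 2.2, 0, 0]
    - [0, 0, 0, -0.52, 2.2, 0, 0]
    - [0, 0, 0, -0.52, 2.2, 0, 0]
    - [0, 0, 0, -0.52, 2.2, 0, 0]
    - [0, 0, 0, -0.52, 2.2, 0, 0]
    - [0, 0, 0, -0.52, 2.2, 0, 0]

```text
t: 12.07
tool_pos: [0.4558, -0.4105, 0.2741]
tool_rot: [-3.139, 0.1, 0.002]
contact_force: [0.5, 0.2, -2.1]
opening: 0.0234
```

Call:
jog_arm:
  deltas:
    - [0, 0, 0, 0, 0, 0, 0]
    - [0, 0, 0, 0, 0, 0, 0]
    - [0, 0, 0, 0, 0, 0, 0]
    - [0, 0, 0, 0, 0, 0, 0]

```text
t: 12.4
tool_pos: [0.4568, -0.4088, 0.2748]
tool_rot: [-3.139, 0.101, 0.001]
contact_force: [1.3, -0.0, -0.5]
opening: 0.0237
```

Call:
jog_arm:
  deltas:
    - [0, 0, 0, 0, 0, 1, 0]
    - [0, 0, 0, 0, 0, 1.5, 0]
    - [0, 0, 0, 0, 0, 1.5, 0]
    - [0, 0, 0, 0, 0, 0, 0]
    - [0, 0, 0, 1, 0, 0, 0]
    - [0, 0, 0, 1.5, 0, 0, 0]
    - [0, 0, 0, 1.5, 0, 0, 0]
    - [0, 0, 0, 1.5, 0, 0, 0]
    - [0, 0, 0, 1.5, 0, 0, 0]
    - [0, 0, 0, 1.5, 0, 0, 0]
    - [0, 0, 0, 1.5, 0, 0, 0]
    - [0, 0, 0, 0, 0, 0, 0]

```text
t: 13.4
tool_pos: [0.5593, -0.4162, 0.2356]
tool_rot: [3.139, -0.101, 0.004]
contact_force: [0.0, -0.3, -1.9]
opening: 0.0233
```

```bash
python3 disc.py x.png
python3 - <<'E'
from h import *
im,d,K,R,t=grab('side')
save('s7.png',cv2.resize(im[100:280,250:450],None,fx=3,fy=3,interpolation=cv2.INTER_CUBIC))
p=cloud(d,K,R,t);b=im.astype(int);v,u=np.mgrid[0:480,0:640]
m=(abs(u-340)<30)&(v>140)&(v<265)&(b[...,2]>b[...,0]+50)&(p[...,2]<.12);q=p[m];print(len(q),q.min(0),q.max(0))
E
```

```text
[ 0.55800519 -0.41624762  0.23549147] [-0.33604188 -0.13062179 -1.91230553]
995 (0.5862504243850708, -0.10794425010681152) 0.044860828667879105 z 0.06495208925416122 deck x,y -0.0004784984391212636 -0.0001751977837562435
91 [ 0.55209306 -0.44554218  0.07709685] [ 0.56318523 -0.37963039  0.11344963]
```

View pics/s7.png

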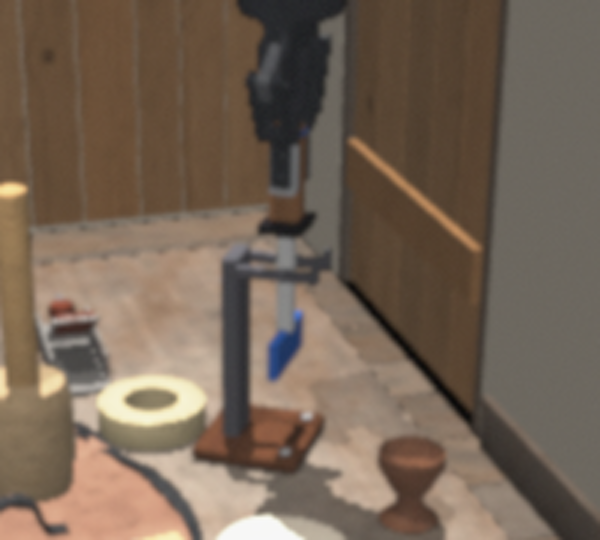

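The disc measures within 1 mm of the deck centre, and the paddle is between the prongs with its collar above them (crop (287,225)). I'll lower it.

Call:
jog_arm:
  deltas:
    - [0, 0, 0, -0.1, -0.1, 0.5, 0]
    - [0, 0, 0, 0, 0, 0.6, 0]
    - [0, 0, 0, 0, 0, 0.6, 0]
    - [0, 0, 0, 0, 0, 0.5, 0]
    - [0, 0, 0, 0, 0, 0.4, 0]
    - [0, 0, 0, 0, 0, 0, 0]
    - [0, 0, 0, 0, 0, 0, 0]
    - [0, 0, 0, 0, 0, 0, 0]

```text
t: 14.17
tool_pos: [0.5554, -0.4153, 0.2091]
tool_rot: [-3.14, 0.104, 0.0]
contact_force: [-0.2, -1.1, -0.6]
opening: 0.0235
```

Call:
jog_arm:
  deltas:
    - [0, 0, 0, 0, 0, 0.1, 0]
    - [0, 0, 0, 0, 0, 0, 0]
    - [0, 0, 0, 0, 0, 0, 0]
    - [0, 0, 0, 0, 0, 0, 0.35]
    - [0, 0, 0, 0, 0, 0, 0.4]
    - [0, 0, 0, 0, 0, 0, 0.7]
    - [0, 0, 0, 0, 0, 0, 1]
    - [0, 0, 0, 0, 0, 0, 1]
    - [0, 0, 0, 0, 0, 0, 1]
    - [0, 0, 0, 0, 0, 0, 1]
    - [0, 0, 0, 0, 0, 0, 1]
    - [0, 0, 0, 0, 0, 0, 1]

```text
t: 15.17
tool_pos: [0.5555, -0.4153, 0.2083]
tool_rot: [3.14, -0.104, -0.0]
contact_force: [-0.8, -0.3, -0.7]
opening: 0.0851
```

Call:
jog_arm:
  deltas:
    - [0, 0, 0, 0, 0, -1, 1]
    - [0, 0, 0, 0, 0, -1.5, 1]
    - [0, 0, 0, 0, 0, -2, 1]
    - [0, 0, 0, 0, 0, -2.5, 1]
    - [0, 0, 0, 0, 0, -2.5, 1]
    - [0, 0, 0, 0, 0, -2, 1]
    - [0, 0, 0, 0, 0, 0, 1]
    - [0, 0, 0, 0, 0, 0, 1]
    - [0, 0, 0, 0, 0, 0, 1]
    - [0, 0, 0, 0, 0, 0, 1]

```text
t: 16.0
tool_pos: [0.5551, -0.4149, 0.3216]
tool_rot: [-3.138, 0.104, 0.003]
contact_force: [0.6, -1.0, 0.7]
opening: 0.0851
```

```bash
python3 disc.py x.png
python3 - <<'E'
from h import *
im,d,K,R,t=grab('side')
save('s8.png',im[100:400,150:500])
v,u=np.mgrid[0:480,0:640]
f=np.load('side1.npz')
for n,I,D in(('before',f['im'],f['d']),('now',im,d)):
    p=cloud(D,K,R,t);b=I.astype(int)
    m=(abs(u-340)<30)&(v>140)&(v<265)&(b[...,2]>b[...,0]+50)&(p[...,2]<.12);q=p[m];print(n,len(q),q.min(0),q.max(0),u[m].mean(),v[m].mean())
    rg=(abs(u-340)<30)&(v>140)&(v<265)&(p[...,0]<.65)&(p[...,2]>.17)&(p[...,2]<.245);q=p[rg];print(' handle',len(q),np.median(q,0),u[rg].mean(),v[rg].mean(),v[rg].min())
E
```

```text
[ 0.55499854 -0.41487662  0.32123197] [ 0.04835388  0.22865088 -0.47984879]
1009 (0.5930153131484985, -0.10356350243091583) 0.05186649411916733 z 0.06489555734326974 deck x,y 0.007509587768089755 -0.001246350937235342
before 80 [ 0.55233334 -0.44611158  0.04953971] [ 0.56012634 -0.37955756  0.08005311] 344.1 226.9625
 handle 406 [ 0.55488306 -0.40693404  0.20611506] 346.05172413793105 167.6600985221675 152
now 88 [ 0.54910908 -0.44604082  0.05143644] [ 0.56039609 -0.3777391   0.0891391 ] 344.5113636363636 226.98863636363637
 handle 382 [ 0.55354707 -0.40670179  0.20778804] 346.62041884816756 167.22513089005236 152
```

View pics/s8.png

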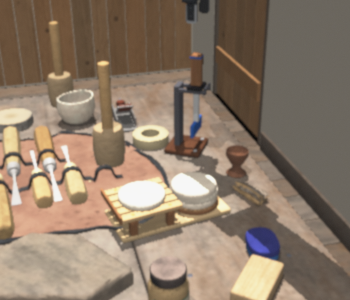

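The paddle hangs at the same pixels as at the start (within 0.6 px), the disc is on the deck, and the bystanders look unmoved. I'm handing in.

```bash
python3 -c "
from station import ctrl
print(ctrl.finish_job(), ctrl.get_obs()['t'])"
```

```text
the job is handed in; nothing more can be done
the job is handed in; nothing more can be done
```

I took the paddle off its hook and used the blade to slide the top disc onto the drying deck. I then hung the paddle back up and handed the job in at about 16 s of the 59 s allowed. No verdict is reported.

**Last checks from the side camera:**
- **Paddle:** it hangs at its starting image position, within 0.6 px (about 1–2 mm). The gripper is open and about 11 cm above where it let go.
- **Top disc:** it lies on the deck. The cleanest fit (radius 44.9 mm, close to the true 45) put it within 1 mm of the deck's centre each way.
- **Disagreement:** two other fits, one before and one after that, read about 7 mm along the slide direction, and one of them 5 mm sideways. They caught stray pixels (fitted radius 50–52 mm), so I trust them less. All three are inside the 20 mm limit.
- **Other three discs and bystanders:** they look unmoved in the pictures. I checked these by eye only and did not measure them.

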